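Take the tower of kitchenware apart onto its cork mats

TASK

Take the stack on the walnut shelf top apart from the top down, one thing at a time, and stand each upright in the middle of its own cork mat before taking the next: the spice jar on the square mat, the small bowl on the small round mat, the large bowl on the large round mat, and last the red container on the rectangular mat, its length along the mat's length. Set things down without dropping them, and do not disturb the big storage jar or the chopsticks.

Things in the scene. Friction and masses are not known exactly. Their poses are not given: they have to be found in the camera images.
- spice_jar: Small glass jar, round, 34 mm in diameter, with a flat steel screw cap 36 mm in diameter over its top 16 mm; 66 mm high in all, about 90 g. At the start it stands inside the small bowl, on top of the stack, its cap 28 mm above that bowl's rim. Origin at the centre of its underside, z up.
- bowl_small: Small round bowl of speckled brown stoneware, 44 mm high, 52 mm in outer diameter over its upper 24 mm (straight sides) and narrowing to a foot of 43 mm; wall 4 mm, inner floor 6 mm above the underside; about 100 g. At the start it stands loose inside the large bowl, its rim 18 mm above the large bowl's rim. Origin at the centre of its underside, z up.
- bowl_large: Wide low round bowl of speckled brown stoneware, 32 mm high, 66 mm in outer diameter over its upper 14 mm (straight sides) and narrowing to a foot of 50 mm; wall 4 mm, inner floor 6 mm above the underside; about 160 g. At the start it stands loose on the middle of the red container's lid. Origin at the centre of its underside, z up.
- container: Closed red plastic sealing container, a box 150 mm long (its x), 64 mm wide (its y) and 55 mm high with a flat lid that is part of it (it does not come off); about 300 g. Bottom of the stack; stands loose on the shelf. Origin at the centre of its underside, x along its length, z up.
- mat_square: Square cork mat, 75 by 75 mm, 8 mm thick, fixed to the shelf: place of the spice jar. Origin at the centre of its underside (top face 8 mm above), axes along its edges.
- mat_round_small: Small round cork mat, 72 mm in diameter, 8 mm thick, fixed to the shelf: place of the small bowl. Origin at the centre of its underside.
- mat_round_large: Large round cork mat, 105 mm in diameter, 8 mm thick, fixed to the shelf: place of the large bowl. Origin at the centre of its underside.
- mat_rect: Rectangular cork mat, 170 mm (its x) by 84 mm (its y), 8 mm thick, fixed to the shelf: place of the red container, either way round. Origin at the centre of its underside.
- storage_jar: Bystander, leave alone: big glass storage jar with a steel screw cap, 84 mm in diameter, 110 mm high, standing loose at the far left. Origin at the centre of its underside.
- chopsticks: Bystander, leave alone: a pair of stainless chopsticks on a white ceramic holder, one loose piece 220 mm long (its x), 60 mm wide and 25 mm high, lying at the far right. Origin below its middle, at shelf height.
There are look-alikes about, which are no part of the job. Of the things like the spice_jar, leave any that is orange or purple; of the rest the larger one is meant.

How it is judged:
On the way, in this order (a step that is already met when the one before it is completed fails the run):
1. the spice jar stands centred on the square mat, the rest of the stack not yet taken (horizontal distance between spice_jar and mat_square below 0.015 m and z of spice_jar in the frame of mat_square between 0.004 and 0.012 m and angle between spice_jar's own z axis and vertical below 0.1 rad and linear speed of spice_jar below 0.03 m/s and horizontal distance between bowl_small and bowl_large below 0.03 m and z of bowl_small in the frame of bowl_large between -0.004 and 0.016 m and horizontal distance between bowl_large and container below 0.03 m and z of bowl_large in the frame of container between 0.045 and 0.065 m), for 0.2 s.
2. the small bowl stands centred on the small round mat, the rest of the stack not yet taken (horizontal distance between bowl_small and mat_round_small below 0.015 m and z of bowl_small in the frame of mat_round_small between 0.004 and 0.012 m and angle between bowl_small's own z axis and vertical below 0.1 rad and linear speed of bowl_small below 0.03 m/s and horizontal distance between bowl_large and container below 0.03 m and z of bowl_large in the frame of container between 0.045 and 0.065 m), for 0.2 s.
3. the large bowl stands centred on the large round mat, the rest of the stack not yet taken (horizontal distance between bowl_large and mat_round_large below 0.015 m and z of bowl_large in the frame of mat_round_large between 0.004 and 0.012 m and angle between bowl_large's own z axis and vertical below 0.1 rad and linear speed of bowl_large below 0.03 m/s and distance of container from where it was at the start of the episode below 0.06 m), for 0.2 s.
4. the red container stands centred on the rectangular mat, lengthwise (horizontal distance between container and mat_rect below 0.015 m and z of container in the frame of mat_rect between 0.004 and 0.012 m and angle between container's own z axis and vertical below 0.1 rad and linear speed of container below 0.03 m/s and angle between the x axis of container and the x axis of mat_rect, either way round below 0.2 rad), for 0.2 s.
At the end, for the whole second after the job is handed in: Each thing stands on its own mat: centre within 15 mm of the mat's centre, underside within 4 mm of the mat's top, upright within 0.1 rad, at rest; the container's length within 0.2 rad of its mat's length, either way round (all of step 4 and horizontal distance between spice_jar and mat_square below 0.015 m and z of spice_jar in the frame of mat_square between 0.004 and 0.012 m and angle between each of spice_jar, bowl_small, bowl_large's own z axis and vertical below 0.1 rad and linear speed of each of spice_jar, bowl_small, bowl_large below 0.03 m/s and horizontal distance between bowl_small and mat_round_small below 0.015 m and z of bowl_small in the frame of mat_round_small between 0.004 and 0.012 m and horizontal distance between bowl_large and mat_round_large below 0.015 m and z of bowl_large in the frame of mat_round_large between 0.004 and 0.012 m); the robot touches nothing.
It fails at once if a thing of the stack is dropped (falls free of the fingers faster than 0.7 m/s, about 25 mm) ((linear speed of spice_jar above 0.7 m/s and contact force between the fingers and spice_jar below 0.05 N) or (linear speed of bowl_small above 0.7 m/s and contact force between the fingers and bowl_small below 0.05 N) or (linear speed of bowl_large above 0.7 m/s and contact force between the fingers and bowl_large below 0.05 N) or (linear speed of container above 0.7 m/s and contact force between the fingers and container below 0.05 N)).
It fails at once if the storage jar is moved by more than 20 mm (distance of storage_jar from where it was at the start of the episode above 0.02 m).
It fails at once if the chopstick set is moved by more than 20 mm (distance of chopsticks from where it was at the start of the episode above 0.02 m).
It also fails if it takes over 134 s, if anything falls off the work surface, if the arm or the gripper's body presses on something with over 40 N, if the wrist force passes 120 N, or if a joint passes its speed limit or range.

ROBOT

A 6-joint arm with a two-finger parallel gripper is mounted at the origin on the work surface. World frame = base frame: x ahead of the robot, y to its left, z up, the work surface at z = 0. Lengths are in m, angles in rad, forces in N, time in s.
With the tool pointing down it reaches from about 0.35 to 0.875 m from the base axis. Payload 4.2 kg.
Tool frame: the origin (TCP) lies at the very end of the fingers, on their centre line; the grasp point (between the pads) lies 19 mm behind it (ctrl.tcp_to_grasp is the distance from the TCP to the grasp point, in m); z points along the fingers, y is the line along which they close (so a half turn about z gives the same grasp; the last joint's range is limited). The gripper opens to 85 mm and grips with 20 to 120 N. Pads are 22 mm wide; open, the fingers measure 114 mm over their backs; the gripper's body (76 mm by 85 mm) begins 54 mm behind the grasp point. The pads swing forward as they close: fully open they stand 13 mm farther back than shut.
Start: joints at [-0.848, 0.385, 0.008, 0, -1.194, -0.259], TCP at [0.28, -0.559, 0.193] pointing down, gripper open.
Joint ranges: [-3.14, 3.14], [-1.21, 2.06], [-1.07, 1.41], [-3.16, 2.05], [-2.99, -0.16], [-3.1, 3.1]. Speed limits (rad/s): [2.79, 2.79, 3.14, 3.14, 3.14, 3.14].

INTERFACE

Orientations are given as a unit quaternion [x, y, z, w].
In Python, from workcell import ctrl gives the robot as it stands. The module is installed in compiled form; this text tells all that it offers.
- The arm moves only by the shell command python3 -m inch 'ROWS'. ROWS is JSON, a list of rows, each a list of 5 numbers: the shift along the tool's x, y, z in mm, then the turn about the tool's z in rad, then the opening, from -1 (shut) to 1 (fully open). A call has 1 to 8 rows; each row shifts and turns the commanded pose from where the row before left it, along the tool's axes as they then stand; what a row does not reach is not made up. A row lasts 1/8 s, in which the tool goes at most 62.5 mm and 10.7 degrees, less where a joint would pass 70% of its speed; a pose out of reach is approached as far as the arm can. A call with a gripper value outside its range is refused whole. The fingers move at their own pace and stop on an object; the grip force is fixed at half the most. Time passes only in rows, so rows that do not move let the fingers close. It gives the time, the measured TCP pose, the force, the opening and the grip force at its end, in the units of the state.
- ctrl.observe(): the state, without advancing time (a new reading comes with each control period).
- ctrl.get_image(name): name is "scene" or "top" or "wrist"; returns a dict with "frame" (400x640x3 uint8, red, green, blue), "fovy" (degrees; the focal length in pixels is half the picture's height over the tangent of half this angle, whatever the lens; pixels are square), "cx", "cy" (the principal point, pixels), "D" ([k1, k2, p1, p2, k3] as OpenCV has them; the pictures are not rectified), "eye" and "orientation" of the camera in the world; the wrist camera has in their place "mount" (4x4, takes a point from camera to tool coordinates, whose origin is the TCP and whose axes are the flange's). Camera axes: x right, y down, z forward; pixel columns grow to the right and rows downward; lengths in m; the calibration is good to about 2 mm. A picture is of the moment at which its call begins: read the wrist's pose just before it. There is no depth.
- ctrl.hand_in(): hands the job in; it is judged then, once.
The state is a dict: "time_s": time; "joint_positions": joint angles; "dq": joint speeds; "joint_torque": joint torques, N m; "tcp_pos": TCP position; "eef_rot": TCP orientation; "ft_force": force on the tool from outside, world axes, zero at the start; "wrist_torque": the same for the moment, N m; "width": finger opening in m; "grip_force": force on a finger pad.
Only numpy, scipy, OpenCV 4.12 (cv2) and the standard library are available. Lean on these libraries where they do the work, as an engineer would, in place of code of your own. Each camera call takes 0.05 s, during which the arm holds its last target. There are 200 camera calls.

## Working session

There is one attempt and no reset: what is moved stays moved. The work goes in short steps, Python scripts to look and compute and a shell command to move; the robot and the scene stay as the last step left them, time stands still between calls to the robot, and variables do not carry over. Pictures are saved under pics/ and viewed, at most 14 in all, crops included, and the job is handed in when it is done.

```bash
mkdir -p pics; python3 - <<'E'
from workcell import ctrl
import cv2,numpy as np
for n in("scene","top"):
    d=ctrl.get_image(n); cv2.imwrite(f"pics/{n}0.png",d["frame"][:,:,::-1])
    print(n,{k:np.round(v,4).tolist() for k,v in d.items() if k!="frame"})
o=ctrl.observe();print({k:np.round(v,4).tolist() for k,v in o.items()})
print(ctrl.tcp_to_grasp)
E
```

```text
scene {'fovy': 49.3461, 'cx': 314.9824, 'cy': 194.9087, 'D': [-0.0711, 0.0, 0.0, 0.0, 0.0], 'eye': [1.116, -0.773, 0.7017], 'orientation': [0.8498, 0.2434, -0.1382, -0.4467]}
top {'fovy': 56.4308, 'cx': 313.7335, 'cy': 201.5767, 'D': [-0.0416, 0.0, 0.0, 0.0, 0.0], 'eye': [0.4248, -0.0105, 1.0366], 'orientation': [0.7083, -0.7001, 0.0674, -0.0602]}
{'time_s': 0.1, 'joint_positions': [-0.8484, 0.3855, 0.0068, -0.0004, -1.194, -0.2586], 'dq': [-0.0001, -0.0016, 0.0022, 0.0023, 0.0004, -0.0019], 'joint_torque': [-0.0004, -39.332, 18.893, 4.198, -0.0026, 0.0], 'tcp_pos': [0.2794, -0.5584, 0.1915], 'eef_rot': [-0.2298, 0.9732, 0.0009, -0.0003], 'ft_force': [0.175, 0.8068, 0.0103], 'wrist_torque': [0.0001, -0.0127, -0.0419], 'grip_force': 0.0, 'width': 0.0853}
0.0187
```

View pics/scene0.png

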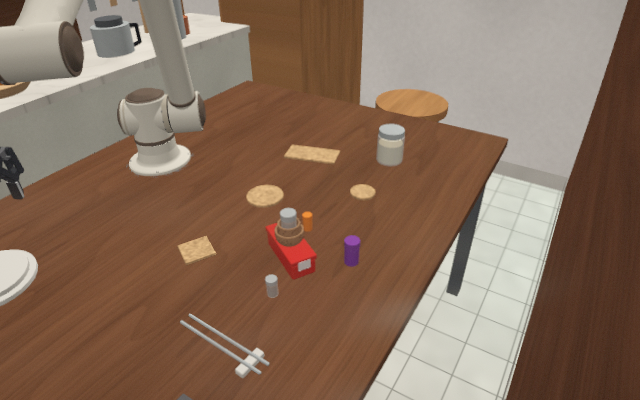

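View pics/top0.png

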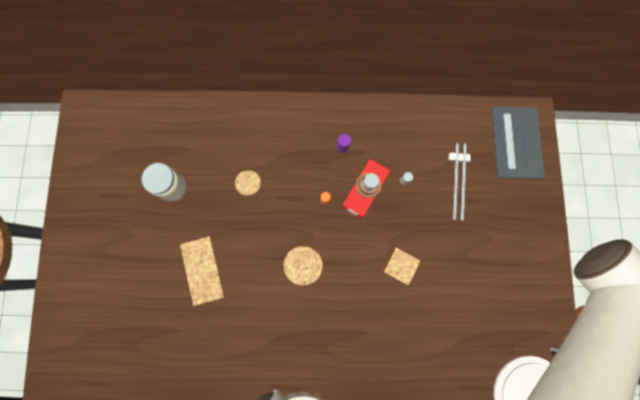

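The look-alikes in the scene view are a grey-capped jar on the stack (288,217), a grey-capped jar on the table (272,286), an orange one (307,222) and a purple one (352,250). Orange and purple are excluded. Of the two grey ones, the jar on the stack looks larger and stands in the small bowl. I'll confirm it in a crop and measure the mats and the stack.

```bash
cat > h.py <<'E'
from workcell import ctrl
import cv2,numpy as np
from scipy.spatial.transform import Rotation as R
def cam(name):
    o=ctrl.observe(); d=ctrl.get_image(name); f=200/np.tan(np.radians(d["fovy"])/2)
    d["K"]=np.array([[f,0,d["cx"]],[0,f,d["cy"]],[0,0,1]]); d["D"]=np.array(d["D"],float)
    if "mount" in d:
        M=np.array(d["mount"]).reshape(4,4); Rt=R.from_quat(o["eef_rot"]).as_matrix()
        d["R"]=Rt@M[:3,:3]; d["eye"]=Rt@M[:3,3]+o["tcp_pos"]
    else: d["R"]=R.from_quat(d["orientation"]).as_matrix(); d["eye"]=np.array(d["eye"])
    d["bgr"]=np.ascontiguousarray(d["frame"][:,:,::-1]); d["hsv"]=cv2.cvtColor(d["bgr"],cv2.COLOR_BGR2HSV)
    return d
def ray(d,p):
    u=cv2.undistortPoints(np.array(p,float).reshape(-1,1,2),d["K"],d["D"]).reshape(-1,2)
    r=np.c_[u,np.ones(len(u))]@d["R"].T; return r/np.linalg.norm(r,axis=1)[:,None]
def plane(d,p,z):
    r=ray(d,p); return d["eye"]+r*((z-d["eye"][2])/r[:,2])[:,None]
def proj(d,P):
    Rw=d["R"].T; return cv2.projectPoints(np.array(P,float).reshape(-1,3),cv2.Rodrigues(Rw)[0],-Rw@d["eye"],d["K"],d["D"])[0].reshape(-1,2)
def tri(*dp):
    A=np.zeros((3,3));b=np.zeros(3)
    for d,p in dp:
        r=ray(d,p)[0];Q=np.eye(3)-np.outer(r,r);A+=Q;b+=Q@d["eye"]
    return np.linalg.solve(A,b)
def blobs(d,lo,hi,amin=60):
    m=cv2.morphologyEx(cv2.inRange(d["hsv"],np.array(lo),np.array(hi)),cv2.MORPH_CLOSE,np.ones((3,3)))
    return [c for c in cv2.findContours(m,cv2.RETR_EXTERNAL,cv2.CHAIN_APPROX_NONE)[0] if cv2.contourArea(c)>amin]
def cen(c):
    m=cv2.moments(c); return np.array([m["m10"],m["m01"]])/m["m00"]
E
python3 - <<'E'
from h import *
t=cam("top");s=cam("scene")
for p in[(185,265),(200,290),(247,183),(303,266),(402,266),(370,182),(366,205),(300,180)]: print(p,t["hsv"][p[1],p[0]])
C={}
for n,d in(("t",t),("s",s)):
    for c in blobs(d,(10,60,150),(25,180,255)):
        p=cen(c);w=plane(d,p,.008)[0]; q=plane(d,c.reshape(-1,2),.008)[:,:2]
        print(n,p.round(1),w.round(4),cv2.contourArea(c),[np.round(v,3) for v in cv2.minAreaRect((q*1000).astype(np.float32))])
    for c in blobs(d,(0,200,120),(6,255,255))+blobs(d,(174,200,120),(180,255,255)):
        q=plane(d,c.reshape(-1,2),.055)[:,:2]
        print(n,"red",cen(c).round(1),plane(d,cen(c),.055)[0].round(4),[np.round(v,3) for v in cv2.minAreaRect((q*1000).astype(np.float32))])
a=cv2.resize(t["bgr"][130:230,310:430],None,fx=4,fy=4,interpolation=cv2.INTER_CUBIC)
b=cv2.resize(s["bgr"][200:300,250:325],None,fx=4,fy=4,interpolation=cv2.INTER_CUBIC)
cv2.imwrite("pics/crop1.png",np.hstack([a,b]))
E
```

```text
(185, 265) [ 16 109 218]
(200, 290) [ 18 105 231]
(247, 183) [ 18 104 230]
(303, 266) [ 20  99 240]
(402, 266) [ 19 102 234]
(370, 182) [ 84  16 222]
(366, 205) [  1 183 244]
(300, 180) [ 12 131 111]
t [401.8 266. ] [ 0.4367 -0.2628  0.008 ] 777.0 [array([ 437.301, -262.947]), array([78.922, 78.899]), np.float64(61.936)]
t [302.6 265.4] [0.4358 0.0086 0.008 ] 1207.0 [array([435.95 ,   8.778]), array([104.933, 106.374]), np.float64(0.666)]
t [201.2 270.6] [0.4182 0.2839 0.008 ] 1965.5 [array([419.518, 284.282]), array([173.557,  87.492]), np.float64(16.177)]
t [324.9 196.2] [ 0.6286 -0.0511  0.008 ] 82.5 [array([627.756, -51.497]), array([31.611, 28.181]), np.float64(0.442)]
t [366.2 188. ] [ 0.6538 -0.1679  0.008 ] 205.5 [array([ 659.493, -171.121]), array([71.21 , 60.442]), np.float64(59.445)]
t [247.3 182.3] [0.6658 0.1686 0.008 ] 503.5 [array([666.313, 168.837]), array([72.192, 72.281]), np.float64(47.115)]
s [196. 249.] [ 0.4363 -0.2654  0.008 ] 602.5 [array([ 436.747, -265.47 ]), array([75.704, 80.358]), np.float64(61.765)]
s [362.4 191. ] [0.6639 0.1668 0.008 ] 277.0 [array([663.903, 167.71 ]), array([72.127, 72.185]), np.float64(30.981)]
s [264.3 194.9] [0.4347 0.0057 0.008 ] 600.5 [array([432.919,   7.769]), array([105.953, 107.238]), np.float64(57.337)]
s [312.1 153.3] [0.4191 0.2809 0.008 ] 643.5 [array([416.835, 281.356]), array([171.886,  93.648]), np.float64(16.312)]
s [411.8 102.1] [0.5352 0.8589 0.008 ] 1478.0 [array([532.074, 863.795]), array([294.068, 289.991]), np.float64(31.005)]
```

View pics/crop1.png

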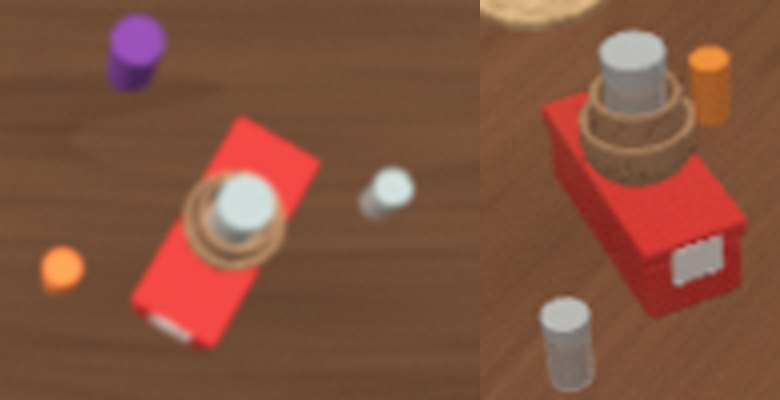

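The crop confirms it. The capped jar in the small bowl on the stack is clearly larger than the grey one on the table. Next I locate the stack and work out the approach.

```bash
cat >> h.py <<'E'
def to(x,y,z,psi=None):
    "shift in mm along present tool axes, then turn about tool z so tool y points along world angle psi (mod pi)"
    o=ctrl.observe(); M=R.from_quat(o["eef_rot"]).as_matrix(); d=M.T@(np.array([x,y,z])-o["tcp_pos"])*1000
    a=np.arctan2(M[1,1],M[0,1]); t=0 if psi is None else (a-psi+np.pi/2)%np.pi-np.pi/2
    print("tcp",np.round(o["tcp_pos"],4),"shift mm",d.round(1),"turn",round(t,3),"tooly deg",round(np.degrees(a),1),"j6",round(o["joint_positions"][5],2),"w",round(o["width"],4),"t",round(o["time_s"],1))
E
python3 - <<'E'
from h import *
t=cam("top");s=cam("scene")
k=lambda x,y:(310+x/4-.4,130+y/4-.4); q=lambda x,y:(250+(x-480)/4-.4,200+y/4-.4)
print("cap",tri((t,k(248,203)),(s,q(632,48))))
for a,b in(((240,117),None),((321,163),(745,222)),((211,348),(640,252)),((133,298),(545,107))):
    print(plane(t,k(*a),.055)[0].round(4), b and plane(s,q(*b),.055)[0].round(4))
print("small jar",plane(t,k(375,210),0)[0],"rims",plane(t,k(234,221),.093)[0],plane(s,q(637,115),.093)[0],plane(s,q(634,92),.105)[0])
to(.6,-.17,.27,np.radians(60))
E
```

```text
cap [ 0.64472956 -0.16251956  0.1357044 ]
[ 0.7253 -0.1715  0.055 ] None
[ 0.6936 -0.2264  0.055 ] [ 0.724 -0.175  0.055]
[ 0.5652 -0.1494  0.055 ] [ 0.6885 -0.2247  0.055 ]
[ 0.5983 -0.0975  0.055 ] [ 0.5671 -0.1515  0.055 ]
small jar [ 0.67437041 -0.27654893  0.        ] rims [ 0.64331046 -0.16011194  0.093     ] [ 0.64796155 -0.16682291  0.093     ] [ 0.64386883 -0.16286912  0.105     ]
tcp [ 0.2795 -0.5588  0.1921] shift mm [-460.5  204.4  -77.7] turn 0.987 tooly deg 116.6 j6 -0.26 w 0.0853 t 0.3
```

```bash
python3 -m inch '[[0,0,-50,0,1],[-45,20,-30,0,1],[-60,26,0,0.0,1],[-60,26,0,0,1],[-60,26,0,0,1],[-60,26,0,0,1],[-60,26,0,0,1],[-60,26,0,0,1]]' && python3 -m inch '[[-50,26,0,0,1],[0,0,0,0.17,1],[0,0,0,0.17,1],[0,0,0,0.17,1],[0,0,0,0.17,1],[0,0,0,0.17,1],[0,0,0,0.14,1],[0,0,0,0,1]]'; python3 - <<'E'
from h import *
w=cam("wrist");cv2.imwrite("pics/w1.png",w["bgr"]);print(np.round(w["mount"],3).tolist(),w["eye"],w["fovy"])
to(.645,-.1625,.27,np.radians(59.4))
E
```

```text
time_s: 1.3
tcp_pos: [0.5529, -0.2319, 0.2727]
eef_rot: [-0.23, 0.973, -0.0, 0.0]
ft_force: [1.2, -0.6, 0.0]
width: 0.0855
grip_force: 0.0
time_s: 2.3
tcp_pos: [0.5849, -0.188, 0.2724]
eef_rot: [0.259, 0.966, 0.0, -0.0]
ft_force: [-0.7, 0.4, -0.1]
width: 0.0853
grip_force: 0.0
[[-0.001, -0.951, -0.308, 0.079], [1.0, -0.0, -0.0, -0.001], [0.0, -0.308, 0.951, -0.181], [0.0, 0.0, 0.0, 1.0]] [ 0.51621172 -0.14885973  0.4537838 ] 62.01574909346053
tcp [ 0.585  -0.188   0.2725] shift mm [-39.2  52.1   2.5] turn 0.01 tooly deg 60.0 j6 -2.05 w 0.0852 t 2.4
```

View pics/w1.png

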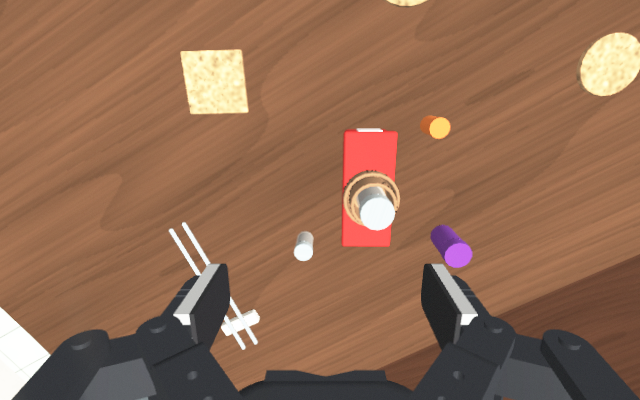

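The wrist view shows the cap top at about (377,211). The container lid corners are at (346,131), (398,131), (390,246) and (343,246), and the square mat is at about (214,82).

```bash
python3 - <<'E'
from h import *
w=cam("wrist");t=cam("top")
print("cap",plane(w,(377,211),.133)[0],"tri",tri((w,(377,211)),(t,(371.6,180.35))))
c=plane(w,[(346,131),(398,131),(390,246),(343,246)],.055);print(c.round(4).tolist(),c.mean(0))
c=plane(w,[(181,52),(241,49),(248,112),(195,114)],.008);print("sq",c.mean(0))
print("small jar top",plane(w,(304,254),.045)[0],"rimS",plane(w,(372,187),.105)[0],"rimL",plane(w,(372,203),.093)[0])
to(.645,-.1625,.27,np.radians(59.4))
E
```

```text
cap [ 0.64184559 -0.16037073  0.133     ] tri [ 0.64554941 -0.16206777  0.12753572]
[[0.5651, -0.1489, 0.055], [0.5958, -0.096, 0.055], [0.7244, -0.1708, 0.055], [0.6935, -0.2244, 0.055]] [ 0.64469736 -0.15999926  0.055     ]
sq [ 0.43732678 -0.26117268  0.008     ]
small jar top [ 0.68182493 -0.27799244  0.045     ] rimS [ 0.62547641 -0.15336351  0.105     ] rimL [ 0.64603802 -0.1622826   0.093     ]
tcp [ 0.585  -0.188   0.2725] shift mm [-39.2  52.1   2.5] turn 0.01 tooly deg 60.0 j6 -2.05 w 0.0851 t 2.5
```

```bash
python3 -m inch '[[-19,26,0,0,1],[-19,27,0,0,1],[0,0,60,0,1],[0,0,50,0,1],[0,0,0,0,1]]'; python3 - <<'E'
from h import *
w=cam("wrist");cv2.imwrite("pics/w2.png",w["bgr"])
to(.6445,-.1615,.11,np.radians(59.4))
E
```

```text
time_s: 3.08
tcp_pos: [0.6415, -0.1609, 0.1577]
eef_rot: [0.26, 0.966, -0.001, -0.005]
ft_force: [-0.7, -0.9, 0.7]
width: 0.0856
grip_force: 0.0
tcp [ 0.6441 -0.1616  0.1618] shift mm [-0.4  0.4 51.8] turn 0.009 tooly deg 59.9 j6 -2.09 w 0.0853 t 3.1
```

View pics/w2.png

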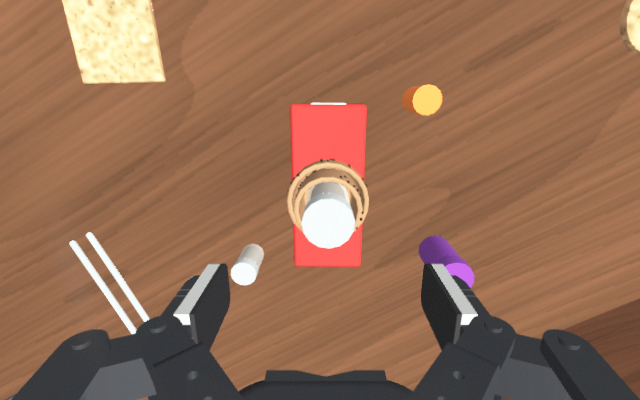

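The cap is at (328,218), centred between the fingers (midline about 325). I descend and grip the cap.

```bash
python3 - <<'E'
from h import *
w=cam("wrist");print(plane(w,(328,218),.133))
E
python3 -m inch '[[0,0,26,0,1],[0,0,26,0,1],[0,0,0,0,1],[0,0,0,0,-1],[0,0,0,0,-1],[0,0,0,0,-1],[0,0,0,0,-1],[0,0,0,0,-1]]'
```

```text
[[ 0.64542086 -0.16094537  0.133     ]]
time_s: 4.18
tcp_pos: [0.6445, -0.1613, 0.1106]
eef_rot: [0.26, 0.966, -0.0, 0.0]
ft_force: [-0.1, -0.4, -0.1]
width: -0.0
grip_force: 0.0
```

```bash
python3 - <<'E'
from h import *
w=cam("wrist");s=cam("scene");to(.6445,-.1615,.11)
b=cv2.resize(s["bgr"][180:280,240:340],None,fx=4,fy=4,interpolation=cv2.INTER_CUBIC)
cv2.imwrite("pics/w3.png",np.hstack([cv2.resize(w["bgr"][100:400,120:520],None,fx=1,fy=1),b[:300]]))
E
```

```text
tcp [ 0.6445 -0.1613  0.1104] shift mm [-0.1 -0.2  0.4] turn 0 tooly deg 59.9 j6 -2.09 w 0.0 t 4.3
```

View pics/w3.png

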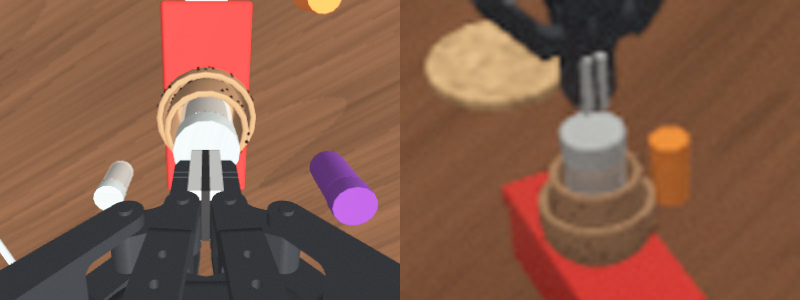

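```bash
python3 - <<'E'
from h import *
w=cam("wrist");s=cam("scene");t=cam("top");o=ctrl.observe()
p=np.array(o["tcp_pos"])
for z in(0,.01,.02,.03): print(z,proj(w,p+[0,0,z]).round(1),proj(s,p+[0,0,z]).round(1))
print("tip tri",tri((w,(325,255)),(s,(287.9,207.1))))
c=[(328-.0,218)]
# cap top now in scene
print("cap tri",tri((s,(240+(593-400)/4-.4,180+130/4-.4)),(t,(371.6,180.35))))
E
```

```text
0 [[326.2 233.9]] [[288.6 220.4]]
0.01 [[326.3 241. ]] [[288.4 216.8]]
0.02 [[326.3 248.9]] [[288.1 213.2]]
0.03 [[326.4 257.7]] [[287.9 209.5]]
tip tri [ 0.64195615 -0.15932365  0.14443701]
cap tri [ 0.64516065 -0.16260125  0.13452179]
```

Both views put the shut fingertips well above the reported TCP, so the grip closed over the cap. I'll measure that offset in tool coordinates.

```bash
python3 - <<'E'
from h import *
w=cam("wrist");o=ctrl.observe();M=R.from_quat(o["eef_rot"]).as_matrix()
for px in((325,255),(325,251)):
  r=M.T@ray(w,px)[0]; e=M.T@(w["eye"]-o["tcp_pos"])
  for x in(0,.006,.011): print(px,x,(e+r*(x-e[0])/r[0]).round(4))
g=cv2.resize(w["bgr"][230:330,275:375],None,fx=6,fy=6,interpolation=cv2.INTER_CUBIC);cv2.imwrite("pics/w4.png",g)
E
```

```text
(325, 255) 0 [ 0.     -0.0007 -0.0269]
(325, 255) 0.006 [ 0.006  -0.0007 -0.0386]
(325, 255) 0.011 [ 0.011  -0.0006 -0.0484]
(325, 251) 0 [ 0.     -0.0007 -0.0223]
(325, 251) 0.006 [ 0.006  -0.0007 -0.0344]
(325, 251) 0.011 [ 0.011  -0.0007 -0.0444]
```

View pics/w4.png

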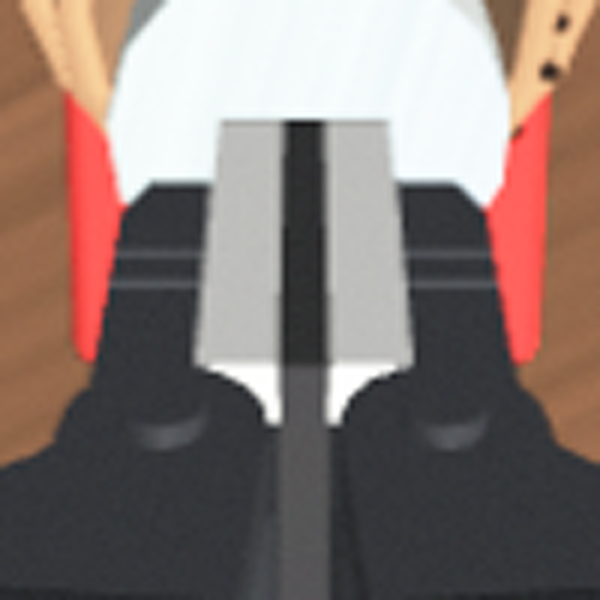

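```bash
python3 -m inch '[[0,0,2,0,-1],[0,0,0,0,-1]]'|grep -E "tcp|ft"; python3 -m inch '[[0,0,2,0,-1],[0,0,0,0,-1]]'|grep -E "tcp|ft"
```

```text
tcp_pos: [0.6443, -0.1612, 0.1082]
ft_force: [0.1, 0.1, 0.8]
tcp_pos: [0.6443, -0.1613, 0.1062]
ft_force: [0.9, 0.9, -0.2]
```

```bash
python3 -m inch '[[0,0,2,0,-1],[0,0,0,0,-1]]'|grep -E "tcp|ft"; python3 -m inch '[[0,0,2,0,-1],[0,0,0,0,-1]]'|grep -E "tcp|ft"
```

```text
tcp_pos: [0.6443, -0.1613, 0.1043]
ft_force: [-0.7, -0.4, 0.7]
tcp_pos: [0.6444, -0.1612, 0.1022]
ft_force: [0.0, 0.3, -0.4]
```

```bash
for i in 1; do python3 -m inch '[[0,0,2,0,-1],[0,0,0,0,-1]]'|grep -E "tcp|ft"; python3 -m inch '[[0,0,2,0,-1],[0,0,0,0,-1]]'|grep -E "tcp|ft"; done; python3 - <<'E'
from h import *
s=cam("scene");t=cam("top");w=cam("wrist");o=ctrl.observe()
b=cv2.resize(s["bgr"][190:240,260:320],None,fx=8,fy=8,interpolation=cv2.INTER_CUBIC)
cv2.imwrite("pics/s5.png",b);print(proj(s,[o["tcp_pos"]]),proj(s,[[.6445,-.1615,.133]]))
E
```

```text
tcp_pos: [0.6443, -0.1613, 0.1003]
ft_force: [-0.5, -0.0, 0.1]
tcp_pos: [0.6444, -0.1613, 0.0983]
ft_force: [0.1, 0.0, -0.8]
[[288.90782673 224.60583189]] [[288.02503862 212.29390962]]
```

View pics/s5.png

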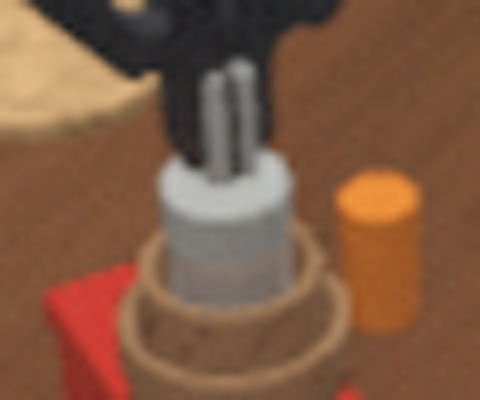

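The tips are nearly on the cap top (scene crop matches a cap height of 0.133), so the shut tips sit about 33–35 mm behind the reported TCP. A little further down for contact.

```bash
python3 -m inch '[[0,0,2,0,-1],[0,0,0,0,-1]]'|grep -E "tcp|ft"; python3 -m inch '[[0,0,2,0,-1],[0,0,0,0,-1]]'|grep -E "tcp|ft"
```

```text
tcp_pos: [0.6443, -0.1613, 0.0963]
ft_force: [-0.5, -0.5, 0.2]
tcp_pos: [0.6445, -0.1613, 0.0945]
ft_force: [-0.3, -0.4, 0.6]
```

```bash
python3 -m inch '[[0,0,2,0,-1],[0,0,0,0,-1]]'|grep -E "tcp|ft"; python3 -m inch '[[0,0,2,0,-1],[0,0,0,0,-1]]'|grep -E "tcp|ft"
```

```text
tcp_pos: [0.6451, -0.1615, 0.0944]
ft_force: [-2.0, 0.4, 6.4]
tcp_pos: [0.6457, -0.1618, 0.0945]
ft_force: [-3.8, 1.2, 13.0]
```

Contact came at a TCP z of 0.0945 with the cap top at 0.133, so the shut tips are 38 mm behind the nominal TCP. I'll plan all heights with that. Open, then regrip lower.

```bash
python3 -m inch '[[0,0,-12,0,-1],[0,0,0,0,1],[0,0,0,0,1],[0,0,0,0,1],[0,0,0,0,1],[0,0,0,0,1]]'|grep -E "tcp|width" ; python3 - <<'E'
from h import *
to(.6445,-.1615,.073,np.radians(59.4))
E
```

```text
tcp_pos: [0.6444, -0.1613, 0.1023]
width: 0.0849
tcp [ 0.6444 -0.1613  0.1023] shift mm [-0.2 -0.1 29.3] turn 0.008 tooly deg 59.9 j6 -2.09 w 0.0849 t 7.9
```

```bash
python3 -m inch '[[0,0,15,0,1],[0,0,14,0,1],[0,0,0,0,-1],[0,0,0,0,-1],[0,0,0,0,-1],[0,0,0,0,-1],[0,0,0,0,-1]]'; python3 - <<'E'
from h import *
w=cam("wrist");s=cam("scene")
b=cv2.resize(s["bgr"][180:255,240:340],None,fx=4,fy=4,interpolation=cv2.INTER_CUBIC)
cv2.imwrite("pics/w6.png",np.hstack([w["bgr"][100:400,120:520],b]))
E
```

```text
time_s: 8.75
tcp_pos: [0.6451, -0.1613, 0.0743]
eef_rot: [0.26, 0.966, 0.0, 0.001]
ft_force: [0.7, 0.6, 2.1]
width: 0.0342
grip_force: 59.9
```

View pics/w6.png

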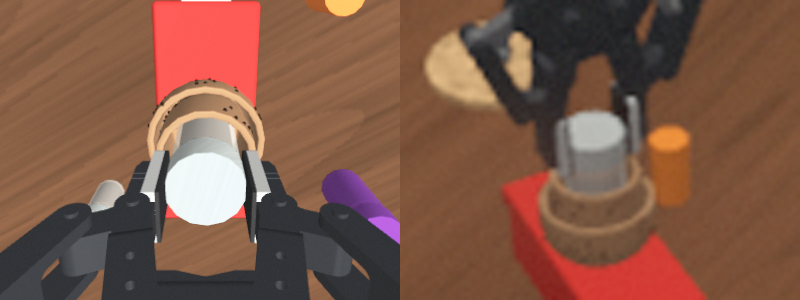

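The jar is gripped: 60 N, width 34 mm. Lift and carry it to the square mat.

```bash
python3 -m inch '[[0,0,-20,0,-1],[0,0,-40,0,-1],[0,0,-20,0,-1],[0,0,0,0,-1]]'|grep -E "tcp|width"; python3 - <<'E'
from h import *
to(.437,-.263,.155)
E
```

```text
tcp_pos: [0.6451, -0.1613, 0.1548]
width: 0.0341
tcp [ 0.6451 -0.1613  0.1548] shift mm [ 128.8 -192.5   -0.8] turn 0 tooly deg 59.8 j6 -2.09 w 0.0341 t 9.3
```

```bash
python3 -m inch '[[12,-20,0,0,-1],[25,-37,0,0,-1],[27,-40,0,0,-1],[27,-40,0,0,-1],[25,-37,0,0,-1],[13,-18,0,0,-1],[0,0,0,0,-1]]'|grep -E "tcp|width"; python3 - <<'E'
from h import *
w=cam("wrist");t=cam("top");to(.437,-.263,.019)
cs=[c for c in blobs(w,(10,50,150),(25,180,255),1000)]
for c in cs: print(cen(c),cv2.contourArea(c),plane(w,cen(c),.008))
cv2.imwrite("pics/w7.png",w["bgr"])
E
```

```text
tcp_pos: [0.435, -0.2627, 0.1527]
width: 0.0342
tcp [ 0.4371 -0.2624  0.1531] shift mm [ -0.2  -0.5 134.1] turn 0 tooly deg 59.9 j6 -1.87 w 0.0337 t 10.3
[556.83706368 328.06608047] 1251.0 [[ 0.72527001 -0.12300581  0.008     ]]
[ 94.54768786 343.38848748] 2076.0 [[ 0.4724256  -0.59870501  0.008     ]]
[ 73.31374184 295.58871752] 1199.5 [[ 0.411364   -0.57485774  0.008     ]]
[110.48545935 257.36208416] 1513.0 [[ 0.39573737 -0.50834493  0.008     ]]
[168.6166351  153.83207071] 1056.0 [[ 0.33802726 -0.38436378  0.008     ]]
[466.58652718  97.91825423] 20025.5 [[ 0.43655569 -0.11188212  0.008     ]]
[233.08086919 143.76344219] 8099.5 [[ 0.3615168  -0.32429765  0.008     ]]
```

View pics/w7.png

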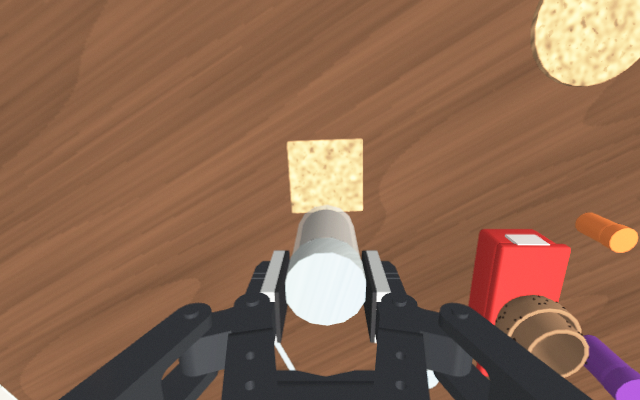

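The jar is held upright at the cap (326,282). The mat's corners are at (288,142), (362,139), (363,211) and (292,213).

```bash
python3 - <<'E'
from h import *
w=cam("wrist");c=plane(w,[(288,142),(362,139),(363,211),(292,213)],.008);print(c.round(4).tolist(),c.mean(0))
to(c.mean(0)[0],c.mean(0)[1],.019)
E
```

```text
[[0.3892, -0.2772, 0.008], [0.4229, -0.2135, 0.008], [0.4889, -0.2477, 0.008], [0.4536, -0.3128, 0.008]] [ 0.43866818 -0.26279345  0.008     ]
tcp [ 0.4374 -0.2623  0.1531] shift mm [ -1.4   0.2 134.1] turn 0 tooly deg 59.9 j6 -1.87 w 0.0342 t 10.4
```

```bash
python3 -m inch '[[-1,0,35,0,-1],[0,0,50,0,-1],[0,0,35,0,-1],[0,0,10,0,-1],[0,0,4,0,-1],[0,0,0,0,-1],[0,0,0,0,-1]]'|grep -E "tcp|ft"; python3 -m inch '[[0,0,1.5,0,-1],[0,0,0,0,-1],[0,0,0,0,-1]]'|grep -E "tcp|ft"
```

```text
tcp_pos: [0.4385, -0.2633, 0.0208]
ft_force: [-0.7, 1.1, -1.0]
tcp_pos: [0.4374, -0.2631, 0.0182]
ft_force: [-0.3, 0.1, -0.8]
```

```bash
python3 -m inch '[[0,0,1,0,-1],[0,0,0,0,-1]]'|grep -E "tcp|ft"
```

```text
tcp_pos: [0.4373, -0.263, 0.0169]
ft_force: [-0.1, 0.2, -0.4]
```

```bash
python3 -m inch '[[0,0,1,0,-1],[0,0,0,0,-1]]'|grep -E "tcp|ft"; python3 -m inch '[[0,0,0.5,0,-1],[0,0,0,0,-1]]'|grep -E "tcp|ft"
```

```text
tcp_pos: [0.4373, -0.263, 0.0159]
ft_force: [0.7, 0.2, -0.7]
tcp_pos: [0.4374, -0.263, 0.0155]
ft_force: [0.2, -0.2, -0.7]
```

```bash
python3 -m inch '[[0,0,1,0,-1],[0,0,0,0,-1]]'|grep -E "tcp|ft"; python3 -m inch '[[0,0,1,0,-1],[0,0,0,0,-1]]'|grep -E "tcp|ft"
```

```text
tcp_pos: [0.4377, -0.2632, 0.0153]
ft_force: [-0.4, 1.1, 5.0]
tcp_pos: [0.4379, -0.2633, 0.0152]
ft_force: [-2.9, 2.5, 11.9]
```

Contact with the mat. Back the command up to the contact height, release, and rise.

```bash
python3 -m inch '[[0,0,-1.5,0,-1],[0,0,0,0,1],[0,0,0,0,1],[0,0,0,0,1],[0,0,0,0,1],[0,0,-20,0,1],[0,0,-50,0,1],[0,0,-50,0,1]]'|grep -E "tcp|width"; python3 -m inch '[[0,0,-35,0,1],[0,0,0,0,1]]'; python3 - <<'E'
from h import *
w=cam("wrist");t=cam("top");s=cam("scene")
m=w["bgr"].copy()
for z,r in((.008,.017),(.074,.018)):
  a=np.linspace(0,6.28,40);c=np.c_[.4373+r*np.cos(a),-.263+r*np.sin(a),z+0*a]
  for p in proj(w,c): cv2.circle(m,tuple(p.astype(int)),1,(255,0,255),-1)
b=cv2.resize(s["bgr"][205:280,160:235],None,fx=4,fy=4,interpolation=cv2.INTER_CUBIC)
cv2.imwrite("pics/w8.png",np.hstack([m[100:400,120:520],b]))
to(.6445,-.1615,.17)
E
```

```text
tcp_pos: [0.437, -0.2629, 0.136]
width: 0.0856
time_s: 14.12
tcp_pos: [0.4393, -0.2637, 0.1733]
eef_rot: [0.26, 0.966, -0.0, 0.004]
ft_force: [0.2, 0.4, -1.3]
width: 0.0854
grip_force: 0.0
tcp [ 0.4366 -0.2627  0.169 ] shift mm [-128.9  191.9   -1.2] turn 0 tooly deg 59.8 j6 -1.87 w 0.0853 t 14.3
```

View pics/w8.png

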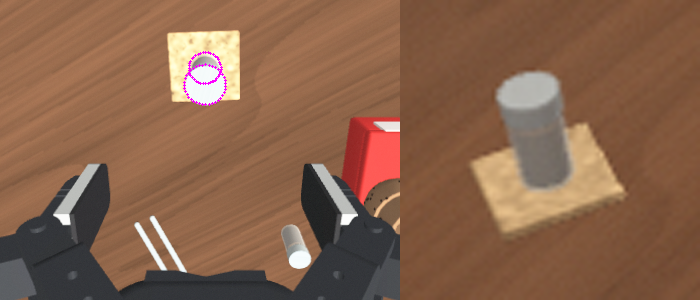

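The jar stands centred: the overlay circles fit it. Next is the small bowl. I go above it and check where it is.

```bash
python3 -m inch '[[-12,20,0,0,1],[-25,37,0,0,1],[-27,40,0,0,1],[-27,40,0,0,1],[-25,37,0,0,1],[-13,18,0,0,1],[0,0,0,0,1]]'|grep tcp; python3 - <<'E'
from h import *
w=cam("wrist");m=w["bgr"].copy();a=np.linspace(0,6.28,60)
for z,r,col in((.105,.026,(255,0,255)),(.087,.033,(0,255,0))):
  for p in proj(w,np.c_[.6445+r*np.cos(a),-.1615+r*np.sin(a),z+0*a]): cv2.circle(m,tuple(p.astype(int)),0,col,-1)
cv2.imwrite("pics/w9.png",cv2.resize(m[120:270,220:440],None,fx=3,fy=3,interpolation=cv2.INTER_NEAREST))
to(.6445,-.1615,.051,np.radians(59.4))
E
```

```text
tcp_pos: [0.6465, -0.1601, 0.1673]
tcp [ 0.6455 -0.1607  0.1679] shift mm [  0.2  -1.  116.9] turn 0.009 tooly deg 59.9 j6 -2.09 w 0.0856 t 15.2
```

View pics/w9.png

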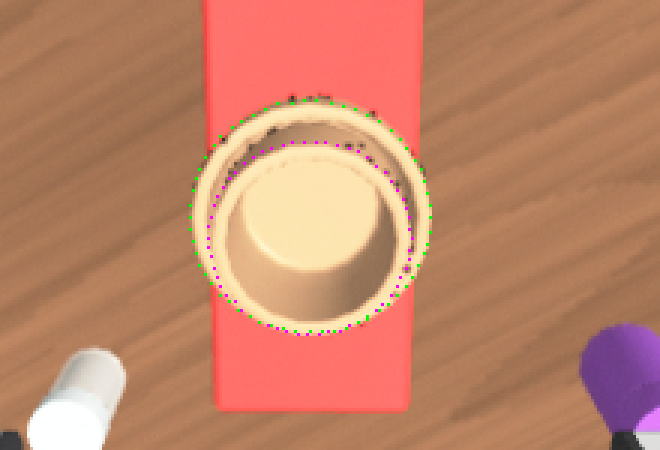

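The predicted rims fit within about 1 mm. Descend and grip the small bowl.

```bash
python3 -m inch '[[0,-1,50,0,1],[0,0,45,0,1],[0,0,22,0,1],[0,0,0,0,-1],[0,0,0,0,-1],[0,0,0,0,-1],[0,0,0,0,-1],[0,0,0,0,-1]]'
```

```text
time_s: 16.2
tcp_pos: [0.6461, -0.1629, 0.0551]
eef_rot: [0.26, 0.966, 0.0, 0.002]
ft_force: [-0.6, 0.7, 6.6]
width: 0.0488
grip_force: 62.7
```

```bash
python3 -m inch '[[0,0,-5,0,-1],[0,0,-5,0,-1],[0,0,-10,0,-1],[0,0,0,0,-1]]'|grep -E "tcp|ft|width"; python3 - <<'E'
from h import *
w=cam("wrist");s=cam("scene");t=cam("top")
b=cv2.resize(s["bgr"][180:255,240:340],None,fx=4,fy=4,interpolation=cv2.INTER_CUBIC)
cv2.imwrite("pics/w10.png",np.hstack([w["bgr"][100:400,120:520],b]))
to(.665,.1675,.165)
for n,d in(("t",t),("s",s)):
  for c in blobs(d,(10,60,150),(25,180,255),250): print(n,cen(c),plane(d,cen(c),.008)[0].round(4),cv2.contourArea(c))
E
```

```text
tcp_pos: [0.6456, -0.1627, 0.0742]
ft_force: [-0.6, 0.1, -0.9]
width: 0.0487
tcp [ 0.6446 -0.1626  0.0728] shift mm [148.3 295.6 -92.2] turn 0 tooly deg 59.8 j6 -2.09 w 0.0489 t 16.9
t [401.75555556 266.00348584] [ 0.4367 -0.2627  0.008 ] 765.0
t [201.19123438 270.6395309 ] [0.4181 0.2839 0.008 ] 1947.0
t [366.33517495 187.72252916] [ 0.6546 -0.1684  0.008 ] 271.5
t [247.31214262 182.34241507] [0.6657 0.1686 0.008 ] 495.5
s [196.06222751 250.55806579] [ 0.4404 -0.2694  0.008 ] 420.5
s [362.34724743 190.96672716] [0.6638 0.1668 0.008 ] 275.5
s [319.41022811 153.91059603] [0.4421 0.2895 0.008 ] 453.0
s [411.77503383 102.10712675] [0.5352 0.8591 0.008 ] 1478.0
s [17.78320611 75.79338422] [-1.3921  0.2138  0.008 ] 327.5
```

View pics/w10.png

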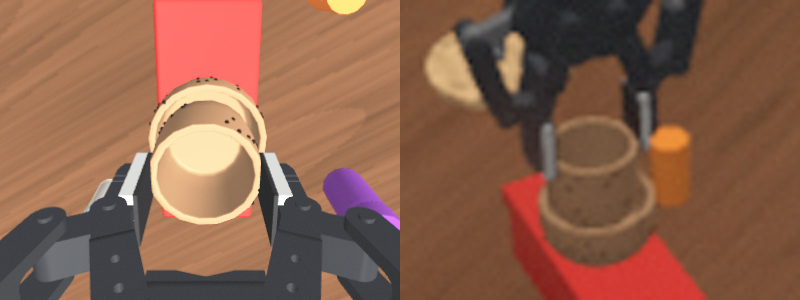

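The small bowl is held and the large bowl stayed put. Carry it to the small round mat.

```bash
python3 -m inch '[[0,0,-40,0,-1],[0,0,-40,0,-1],[14,26,-10,0,-1],[22,44,0,0,-1],[25,50,0,0,-1],[25,50,0,0,-1],[25,50,0,0,-1],[22,44,0,0,-1]]'|grep -E "tcp|width"; python3 -m inch '[[15,31,0,0,-1],[0,0,0,0,-1],[0,0,0,0,-1]]'|grep -E "tcp|width"; python3 - <<'E'
from h import *
to(.665,.1675,.006)
w=cam("wrist");cv2.imwrite("pics/w11.png",w["bgr"])
q=proj(w,[[.665,.1675,.008]]);print(q)
for c in blobs(w,(10,50,150),(25,140,255),1000): print(cen(c).round(1),cv2.contourArea(c),cv2.boundingRect(c),plane(w,cen(c),.008)[0].round(4))
E
```

```text
tcp_pos: [0.6621, 0.1345, 0.1626]
width: 0.0487
tcp_pos: [0.6647, 0.1664, 0.1625]
width: 0.0487
tcp [0.6647 0.1664 0.1625] shift mm [  0.2   1.2 156.5] turn 0 tooly deg 59.9 j6 -2.58 w 0.0487 t 18.2
[[326.9451335  173.64933458]]
[ 25.6 341.9] 3135.5 (0, 310, 59, 68) [ 0.6628 -0.2489  0.008 ]
[327.5 242.3] 13438.0 (270, 137, 111, 188) [0.7325 0.1291 0.008 ]
[51.2 55.8] 11268.5 (0, 0, 114, 139) [0.4432 0.0045 0.008 ]
```

```bash
python3 - <<'E'
from h import *
from scipy.optimize import least_squares
w=cam("wrist");c=[c for c in blobs(w,(10,50,150),(25,140,255),1000) if cv2.contourArea(c)>13000][0].reshape(-1,2)
c=c[c[:,1]<185];P=plane(w,c,.008)[:,:2]
r=least_squares(lambda x:np.hypot(*(P-x[:2]).T)-x[2],[.665,.167,.036],loss="soft_l1",f_scale=.001);print(r.x,np.abs(r.fun).mean(),len(c))
E
```

```text
[0.66381143 0.16886973 0.03578375] 0.0003621699362008071 128
```

```bash
python3 -m inch '[[0,2,30,0,-1],[0,0,50,0,-1],[0,0,45,0,-1],[0,0,22,0,-1],[0,0,8,0,-1],[0,0,0,0,-1],[0,0,0,0,-1]]'|grep -E "tcp|ft"; python3 -m inch '[[0,0,2,0,-1],[0,0,0,0,-1],[0,0,0,0,-1]]'|grep -E "tcp|ft"
```

```text
tcp_pos: [0.6672, 0.1687, 0.0098]
ft_force: [0.1, -0.2, -0.4]
tcp_pos: [0.6661, 0.1686, 0.0063]
ft_force: [-0.4, -0.7, -0.9]
```

```bash
python3 -m inch '[[0,0,2,0,-1],[0,0,0,0,-1]]'|grep -E "tcp|ft"; python3 -m inch '[[0,0,1.5,0,-1],[0,0,0,0,-1]]'|grep -E "tcp|ft";python3 -m inch '[[0,0,1,0,-1],[0,0,0,0,-1]]'|grep -E "tcp|ft"
```

```text
tcp_pos: [0.6658, 0.1684, 0.0037]
ft_force: [-0.1, 0.3, -0.6]
tcp_pos: [0.666, 0.1685, 0.0024]
ft_force: [0.5, 0.4, -1.0]
tcp_pos: [0.6661, 0.1685, 0.0022]
ft_force: [-1.9, 0.7, 3.2]
```

```bash
python3 -m inch '[[0,0,-0.5,0,-1],[0,0,0,0,1],[0,0,0,0,1],[0,0,0,0,1],[0,0,0,0,1],[0,0,-20,0,1],[0,0,-50,0,1],[0,0,-50,0,1]]'|grep -E "tcp|width"; python3 -m inch '[[0,0,-45,0,1],[0,0,0,0,1],[0,0,0,0,1]]'|grep tcp; cat >> h.py <<'E'
from scipy.optimize import least_squares
def circ(d,x,y,z,r,lo,hi,inner=None):
    "fit the outer circle of radius r at height z near x,y to the edge of a colour mask"
    m=cv2.inRange(d["hsv"],np.array(lo),np.array(hi)); u=proj(d,[[x,y,z]])[0]
    cs=[c.reshape(-1,2) for c in cv2.findContours(cv2.morphologyEx(m,cv2.MORPH_CLOSE,np.ones((3,3))),cv2.RETR_EXTERNAL,cv2.CHAIN_APPROX_NONE)[0] if len(c)>25]
    P=np.vstack([plane(d,c,z)[:,:2] for c in cs]); P=P[np.abs(np.hypot(*(P-[x,y]).T)-r)<.012]
    f=least_squares(lambda q:np.hypot(*(P-q).T)-r,[x,y],loss="soft_l1",f_scale=.0007); g=np.abs(f.fun)<.002
    print("circle",f.x.round(4),"inliers",g.sum(),"of",len(P))
E
python3 - <<'E'
from h import *
w=cam("wrist");cv2.imwrite("pics/w12.png",w["bgr"])
circ(w,.665,.1685,.052,.026,(8,50,150),(25,140,255)); circ(w,.665,.1685,.008,.036,(8,50,150),(25,140,255))
c=proj(w,[[.665,.1685,.052]]).astype(int)[0]; print(c, [w["hsv"][c[1],c[0]+k].tolist() for k in(-34,-28,-24,-20,0,20,24,28,34)])
to(.6445,-.1615,.165)
E
```

```text
tcp_pos: [0.6658, 0.1683, 0.1229]
width: 0.0854
tcp_pos: [0.6655, 0.1685, 0.1666]
circle [0.6637 0.1689] inliers 70 of 138
circle [0.6647 0.1683] inliers 155 of 203
[325 183] [[12, 125, 147], [17, 105, 211], [14, 108, 226], [13, 111, 181], [15, 104, 233], [14, 107, 117], [14, 108, 130], [16, 103, 237], [11, 127, 133]]
tcp [0.6652 0.1683 0.1656] shift mm [-147.8 -295.5    0.9] turn 0 tooly deg 59.8 j6 -2.58 w 0.0853 t 21.8
```

The small bowl is on its mat within about 1 mm. Back for the large bowl.

```bash
python3 -m inch '[[-20,-40,0,0,1],[-25,-50,0,0,1],[-27,-54,0,0,1],[-27,-54,0,0,1],[-25,-50,0,0,1],[-17,-34,0,0,1],[-7,-13,0,0,1],[0,0,0,0,1]]'|grep tcp; python3 - <<'E'
from h import *
w=cam("wrist")
circ(w,.6445,-.1615,.087,.033,(8,40,150),(25,160,255))
to(.6445,-.1615,.022,np.radians(59.4))
E
```

```text
tcp_pos: [0.6454, -0.1614, 0.1657]
circle [ 0.6445 -0.1615] inliers 0 of 0
tcp [ 0.6457 -0.1604  0.166 ] shift mm [  0.3  -1.4 144. ] turn 0.008 tooly deg 59.9 j6 -2.1 w 0.0853 t 22.8
```

```bash
python3 - <<'E'
from h import *
w=cam("wrist");cv2.imwrite("pics/w13.png",w["bgr"])
c=proj(w,[[.6445,-.1615,.087]]).astype(int)[0];print(c,[(k,w["hsv"][c[1],c[0]+k].tolist()) for k in range(-44,46,4)])
m=((w["hsv"][:,:,0]<6)|(w["hsv"][:,:,0]>174)).astype(np.uint8)*255
ed=cv2.Canny(w["bgr"],60,150);y,x=np.nonzero(ed);P=plane(w,np.c_[x,y],.087)[:,:2]
P=P[np.abs(np.hypot(*(P-[.6445,-.1615]).T)-.033)<.008]
f=least_squares(lambda q:np.hypot(*(P-q).T)-.033,[.6445,-.1615],loss="cauchy",f_scale=.0007);print(f.x,len(P),(np.abs(f.fun)<.0015).sum())
E
```

```text
[324 194] [(-44, [12, 125, 176]), (-40, [13, 115, 213]), (-36, [20, 81, 252]), (-32, [15, 103, 231]), (-28, [20, 83, 253]), (-24, [21, 75, 253]), (-20, [21, 76, 253]), (-16, [21, 76, 253]), (-12, [21, 75, 253]), (-8, [21, 76, 253]), (-4, [21, 76, 253]), (0, [21, 75, 253]), (4, [21, 77, 253]), (8, [21, 75, 253]), (12, [21, 76, 253]), (16, [21, 77, 253]), (20, [21, 76, 253]), (24, [21, 77, 253]), (28, [13, 109, 198]), (32, [14, 104, 154]), (36, [15, 102, 230]), (40, [15, 109, 231]), (44, [11, 123, 174])]
[ 0.64441666 -0.16140064] 735 324
```

```bash
python3 -m inch '[[0,-1,50,0,1],[0,0,50,0,1],[0,0,34,0,1],[0,0,10,0,1],[0,0,0,0,1],[0,0,0,0,1]]'|grep -E "tcp|ft"; python3 -m inch '[[0,0,0,0,-1],[0,0,0,0,-1],[0,0,0,0,-1],[0,0,0,0,-1]]'
```

```text
tcp_pos: [0.647, -0.1615, 0.0251]
ft_force: [0.6, -0.2, 0.5]
time_s: 24.1
tcp_pos: [0.6468, -0.162, 0.0252]
eef_rot: [0.26, 0.966, 0.0, 0.002]
ft_force: [-0.2, 1.6, 5.6]
width: 0.0629
grip_force: 67.5
```

```bash
python3 -m inch '[[0,0,-5,0,-1],[0,0,-15,0,-1],[0,0,-35,0,-1],[0,0,-35,0,-1],[0,0,0,0,-1]]'|grep -E "tcp|width"; python3 - <<'E'
from h import *
w=cam("wrist")
m=(w["hsv"][:,:,0]<5)&(w["hsv"][:,:,1]>110)&(w["hsv"][:,:,2]>150)
print("lid centre visible red?",[m[tuple(proj(w,[[x,y,.055]]).astype(int)[0][::-1])] for x,y in((.6445,-.1615),(.60,-.135),(.69,-.188))])
to(.4352,.0075,.115)
E
```

```text
tcp_pos: [0.6477, -0.1621, 0.1173]
width: 0.0628
lid centre visible red? [np.True_, np.True_, np.False_]
tcp [ 0.646  -0.1617  0.1147] shift mm [267.3  40.4  -0.9] turn 0 tooly deg 59.8 j6 -2.09 w 0.0629 t 24.8
```

The large bowl is held and the container stays. Carry it to the large round mat.

```bash
python3 -m inch '[[20,3,0,0,-1],[42,6,0,0,-1],[50,8,0,0,-1],[50,8,0,0,-1],[50,7,0,0,-1],[35,5,0,0,-1],[20,3,0,0,-1],[0,0,0,0,-1]]'|grep -E "tcp|width"; python3 - <<'E'
from h import *
w=cam("wrist")
ed=cv2.Canny(w["bgr"],60,150);y,x=np.nonzero(ed);P=plane(w,np.c_[x,y],.008)[:,:2]
c0=[.4352,.0075];P=P[np.abs(np.hypot(*(P-c0).T)-.0525)<.008]
f=least_squares(lambda q:np.hypot(*(P-q).T)-.0525,c0,loss="cauchy",f_scale=.0007);print(f.x,len(P),(np.abs(f.fun)<.0015).sum())
to(*f.x,-.018)
E
```

```text
tcp_pos: [0.4326, 0.0071, 0.1122]
width: 0.0626
[0.43522278 0.00819118] 669 318
tcp [0.4338 0.0069 0.1124] shift mm [ -0.7   2.  130.4] turn 0 tooly deg 59.9 j6 -2.49 w 0.0628 t 25.8
```

```bash
python3 -m inch '[[-2,2,25,0,-1],[0,0,40,0,-1],[0,0,35,0,-1],[0,0,18,0,-1],[0,0,7,0,-1],[0,0,0,0,-1],[0,0,0,0,-1]]'|grep -E "tcp|ft"; python3 -m inch '[[0,0,2,0,-1],[0,0,0,0,-1],[0,0,0,0,-1]]'|grep -E "tcp|ft"
```

```text
tcp_pos: [0.4382, 0.0077, -0.0113]
ft_force: [0.6, 0.9, -2.0]
tcp_pos: [0.4374, 0.0077, -0.0137]
ft_force: [0.1, -0.2, -1.9]
```

```bash
python3 -m inch '[[0,0,2,0,-1],[0,0,0,0,-1],[0,0,0,0,-1]]'|grep -E "tcp|ft"; python3 -m inch '[[0,0,1.5,0,-1],[0,0,0,0,-1]]'|grep -E "tcp|ft"
```

```text
tcp_pos: [0.4373, 0.0076, -0.016]
ft_force: [0.3, -0.3, -1.3]
tcp_pos: [0.4372, 0.0076, -0.0176]
ft_force: [-0.1, -0.2, -1.7]
```

```bash
python3 -m inch '[[0,0,2,0,-1],[0,0,0,0,-1],[0,0,0,0,-1]]'|grep -E "tcp|ft"; python3 -m inch '[[0,0,1.5,0,-1],[0,0,0,0,-1]]'|grep -E "tcp|ft"; python3 -m inch '[[0,0,1,0,-1],[0,0,0,0,-1]]'|grep -E "tcp|ft"
```

```text
tcp_pos: [0.4373, 0.0076, -0.0195]
ft_force: [0.1, -0.7, -2.0]
tcp_pos: [0.4372, 0.0076, -0.0211]
ft_force: [0.6, 1.0, -1.6]
tcp_pos: [0.4374, 0.0077, -0.0219]
ft_force: [-1.6, 0.7, 0.0]
```

```bash
python3 -m inch '[[0,0,0.3,0,-1],[0,0,0,0,1],[0,0,0,0,1],[0,0,0,0,1],[0,0,0,0,1],[0,0,-20,0,1],[0,0,-50,0,1],[0,0,-50,0,1]]'|grep -E "tcp|width"; python3 -m inch '[[0,0,-35,0,1],[0,0,0,0,1],[0,0,0,0,1]]'|grep tcp; cat >> h.py <<'E'
def ecirc(d,c0,z,r):
    ed=cv2.Canny(d["bgr"],60,150);y,x=np.nonzero(ed);P=plane(d,np.c_[x,y],z)[:,:2]
    P=P[np.abs(np.hypot(*(P-c0).T)-r)<.008]
    f=least_squares(lambda q:np.hypot(*(P-q).T)-r,c0,loss="cauchy",f_scale=.0007);print("edge circle",f.x.round(4),len(P),(np.abs(f.fun)<.0015).sum())
E
python3 - <<'E'
from h import *
w=cam("wrist")
ecirc(w,[.4352,.0082],.008,.0525);ecirc(w,[.4352,.0082],.040,.033)
to(.6445,-.1615,.12)
E
```

```text
tcp_pos: [0.4369, 0.0075, 0.0988]
width: 0.0856
tcp_pos: [0.4365, 0.0075, 0.132]
edge circle [0.4348 0.0085] 753 401
edge circle [0.4353 0.0082] 1039 346
tcp [0.4363 0.0073 0.1316] shift mm [-264.9  -41.3   11.1] turn 0 tooly deg 59.8 j6 -2.49 w 0.0853 t 30.0
```

The large bowl is centred within 1 mm. Now the container.

```bash
python3 -m inch '[[-20,-3,0,0,1],[-42,-6,0,0,1],[-50,-8,0,0,1],[-50,-8,0,0,1],[-50,-8,0,0,1],[-33,-5,0,0,1],[-20,-3,0,0,1],[0,0,0,0,1]]'|grep tcp; python3 - <<'E'
from h import *
w=cam("wrist");cv2.imwrite("pics/w14.png",w["bgr"]);h=w["hsv"]
m=(((h[:,:,0]<5)|(h[:,:,0]>175))&(h[:,:,1]>110)&(h[:,:,2]>200)).astype(np.uint8)*255
c=max(cv2.findContours(cv2.morphologyEx(m,cv2.MORPH_OPEN,np.ones((3,3))),cv2.RETR_EXTERNAL,cv2.CHAIN_APPROX_NONE)[0],key=cv2.contourArea).reshape(-1,2)
P=plane(w,c,.055)[:,:2]*1000;r=cv2.minAreaRect(P.astype(np.float32));print(r)
to(r[0][0]/1000,r[0][1]/1000,-.016,np.radians(59.4))
E
```

```text
tcp_pos: [0.6455, -0.1618, 0.1296]
((644.3158569335938, -161.30679321289062), (63.385231018066406, 148.14080810546875), 59.72502136230469)
tcp [ 0.6449 -0.1611  0.1301] shift mm [ -0.2  -0.2 146.1] turn 0.007 tooly deg 59.8 j6 -2.1 w 0.0854 t 31.1
```

```bash
python3 -m inch '[[0,0,50,0,1],[0,0,50,0,1],[0,0,34,0,1],[0,0,12,0,1],[0,0,0,0,1],[0,0,0,0,1]]'|grep -E "tcp|ft"; python3 -m inch '[[0,0,0,0,-1],[0,0,0,0,-1],[0,0,0,0,-1],[0,0,0,0,-1]]'; python3 - <<'E'
from h import *
to(.6445,-.1615,.08)
E
```

```text
tcp_pos: [0.6472, -0.1609, -0.0113]
ft_force: [0.1, -0.0, -0.1]
time_s: 32.3
tcp_pos: [0.6471, -0.161, -0.0113]
eef_rot: [0.26, 0.966, 0.0, 0.002]
ft_force: [0.1, 0.2, 5.5]
width: 0.0627
grip_force: 69.5
tcp [ 0.6471 -0.161  -0.0113] shift mm [  1.8  -1.7 -91.3] turn 0 tooly deg 59.9 j6 -2.1 w 0.0627 t 32.3
```

```bash
python3 -m inch '[[0,0,-5,0,-1],[0,0,-20,0,-1],[0,0,-40,0,-1],[0,0,-30,0,-1],[0,0,0,0,-1]]'|grep -E "tcp|width"; python3 - <<'E'
from h import *
to(.4187,.2828,.083,np.radians(106.2))
E
```

```text
tcp_pos: [0.6473, -0.161, 0.084]
width: 0.0627
tcp [ 0.6473 -0.161   0.084 ] shift mm [ 4.206e+02  2.689e+02 -2.000e-01] turn -0.809 tooly deg 59.8 j6 -2.1 w 0.0627 t 32.9
```

```bash
python3 -m inch '[[15,10,0,0,-1],[30,20,0,0,-1],[40,25,0,0,-1],[40,25,0,0,-1],[40,25,0,0,-1],[40,26,0,0,-1],[40,26,0,0,-1],[40,26,0,0,-1]]'|grep -E "tcp|width"; python3 -m inch '[[40,26,0,0,-1],[40,25,0,0,-1],[30,20,0,0,-1],[18,11,0,0,-1],[6,4,0,0,-1],[0,0,0,0,-1]]'|grep -E "tcp|width";  python3 -m inch '[[0,0,0,-0.07,-1],[0,0,0,-0.14,-1],[0,0,0,-0.15,-1],[0,0,0,-0.15,-1],[0,0,0,-0.15,-1],[0,0,0,-0.11,-1],[0,0,0,-0.04,-1],[0,0,0,0,-1]]'|grep -E "tcp|width"; python3 - <<'E'
from h import *
to(.4187,.2828,.083,np.radians(106.2))
w=cam("wrist");cv2.imwrite("pics/w15.png",w["bgr"]);h=w["hsv"]
t=cam("top");s=cam("scene")
c=blobs(w,(8,40,150),(28,160,255),3000)
for k in c: print(cv2.boundingRect(k),cv2.contourArea(k),[np.round(v,1) for v in cv2.minAreaRect((plane(w,k.reshape(-1,2),.008)[:,:2]*1000).astype(np.float32))])
E
```

```text
tcp_pos: [0.4883, 0.1413, 0.0798]
width: 0.0629
tcp_pos: [0.4177, 0.2816, 0.0808]
width: 0.0626
tcp_pos: [0.4187, 0.2809, 0.0813]
width: 0.0626
tcp [0.4187 0.2809 0.0813] shift mm [-0.5  1.8 -1.7] turn -0.001 tooly deg 106.1 j6 -2.2 w 0.0626 t 35.7
(0, 0, 640, 400) 171261.0 [array([451.7, 284.8]), array([342.3, 614.9]), np.float64(16.1)]
```

View pics/w15.png

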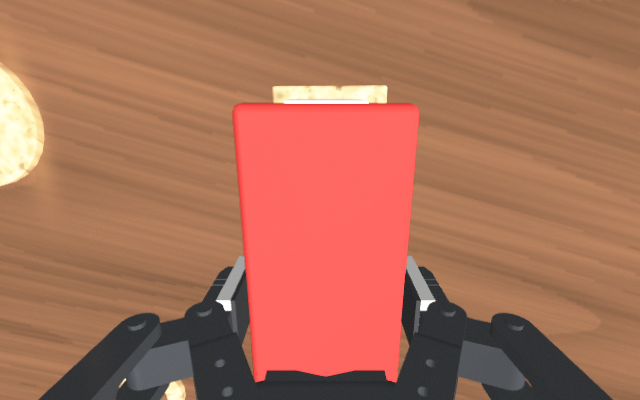

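The container is held straight above the mat, whose near edge shows with corners at (273,86) and (387,86).

```bash
python3 - <<'E'
from h import *
w=cam("wrist");e=plane(w,[(273,86),(387,86)],.008)[:,:2];d=e[1]-e[0];print(np.hypot(*d));d/=np.hypot(*d)
a=np.degrees(np.arctan2(d[1],d[0]));n=np.array([d[1],-d[0]]);print("edge dir",a,"centre",e.mean(0)+n*.085)
lid=plane(w,[(236,104),(418,104)],.08+.0113+.055)[:,:2];f=lid[1]-lid[0];f/=np.hypot(*f);print("lid dir",np.degrees(np.arctan2(f[1],f[0])),"box centre",lid.mean(0)+np.array([f[1],-f[0]])*.075)
to(.4187,.2828,.0)
E
```

```text
0.08229863699849375
edge dir 106.13844536855267 centre [0.41851793 0.28471003]
lid dir 106.14535151600988 box centre [0.41772795 0.28141782]
tcp [0.4187 0.2817 0.0816] shift mm [-0.3  1.1 81.6] turn 0 tooly deg 106.2 j6 -2.2 w 0.063 t 35.9
```

```bash
python3 -m inch '[[-2,2,25,0,-1],[0,0,30,0,-1],[0,0,16,0,-1],[0,0,6,0,-1],[0,0,0,0,-1],[0,0,0,0,-1]]'|grep -E "tcp|ft"; python3 -m inch '[[0,0,2,0,-1],[0,0,0,0,-1],[0,0,0,0,-1]]'|grep -E "tcp|ft"
```

```text
tcp_pos: [0.4205, 0.2852, 0.0055]
ft_force: [0.8, -0.4, -2.2]
tcp_pos: [0.4201, 0.2847, 0.0029]
ft_force: [-0.4, -0.6, -3.0]
```

```bash
python3 -m inch '[[0,0,2,0,-1],[0,0,0,0,-1],[0,0,0,0,-1]]'|grep -E "tcp|ft"; python3 -m inch '[[0,0,1,0,-1],[0,0,0,0,-1]]'|grep -E "tcp|ft"
```

```text
tcp_pos: [0.42, 0.2846, 0.0007]
ft_force: [-0.5, -0.1, -2.9]
tcp_pos: [0.42, 0.2845, -0.0004]
ft_force: [0.1, 0.6, -2.9]
```

```bash
python3 -m inch '[[0,0,2,0,-1],[0,0,0,0,-1],[0,0,0,0,-1]]'|grep -E "tcp|ft"; python3 -m inch '[[0,0,1,0,-1],[0,0,0,0,-1]]'|grep -E "tcp|ft"; python3 -m inch '[[0,0,0.7,0,-1],[0,0,0,0,-1]]'|grep -E "tcp|ft"
```

```text
tcp_pos: [0.42, 0.2846, -0.0023]
ft_force: [-0.9, 0.8, -2.3]
tcp_pos: [0.4201, 0.2847, -0.0032]
ft_force: [-0.2, -0.7, -1.8]
tcp_pos: [0.4201, 0.2847, -0.0034]
ft_force: [-2.6, -1.1, 4.1]
```

Contact at the expected height. Release, retreat, and check all four.

```bash
python3 -m inch '[[0,0,-0.4,0,-1],[0,0,0,0,1],[0,0,0,0,1],[0,0,0,0,1],[0,0,0,0,1],[0,0,-20,0,1],[0,0,-50,0,1],[0,0,-50,0,1]]'|grep -E "tcp|width"; python3 -m inch '[[0,0,-40,0,1],[0,0,0,0,1],[0,0,0,0,1]]'|grep tcp; python3 - <<'E'
from h import *
w=cam("wrist");h=w["hsv"];t=cam("top")
m=(((h[:,:,0]<5)|(h[:,:,0]>175))&(h[:,:,1]>110)&(h[:,:,2]>200)).astype(np.uint8)*255
c=max(cv2.findContours(m,cv2.RETR_EXTERNAL,cv2.CHAIN_APPROX_NONE)[0],key=cv2.contourArea).reshape(-1,2)
print("box",cv2.minAreaRect((plane(w,c,.063)[:,:2]*1000).astype(np.float32)))
for c in blobs(w,(8,40,150),(28,160,255),2000): print("cork",cv2.minAreaRect((plane(w,c.reshape(-1,2),.008)[:,:2]*1000).astype(np.float32)))
ecirc(t,[.4370,-.263],.074,.018);ecirc(t,[.6645,.1685],.052,.026);ecirc(t,[.4352,.0082],.04,.033)
E
```

```text
tcp_pos: [0.4198, 0.2843, 0.1175]
width: 0.0852
tcp_pos: [0.4194, 0.2841, 0.1557]
box ((417.9150085449219, 283.72314453125), (147.31069946289062, 63.363338470458984), 16.2073974609375)
cork ((483.02752685546875, 293.7292175292969), (439.0080871582031, 792.9876098632812), 16.51615333557129)
edge circle [ 0.4386 -0.263 ] 64 33
edge circle [0.6672 0.1693] 127 45
edge circle [0.4354 0.0064] 116 37
```

All four stand where intended (box at (0.418, 0.284), mat at about (0.4185, 0.284)), and the gripper is clear.

```bash
python3 -c "
from workcell import ctrl
print(ctrl.hand_in())"
```

```text
the job is handed in; nothing more can be done
None
```

The job is handed in: the stack came apart from the top down, and the spice jar, both bowls and the red container each measured within about 3 mm of the middle of their own mats; the hand-in returned no verdict.

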